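Nest the feeder spares and shut the bay gate

TASK

Put the nylon auger bushing and the galvanized L-shaped hopper bracket, upright as they stand now, into the pockets in the parts bay that match their shapes, each fully down in its pocket (one pocket stays empty). When both are home, swing the mesh gate fully shut, and leave everything else on the shelf where it is.

Things in the scene. Friction and masses are not known exactly. Their poses are not given: they have to be found in the camera images.
- bushing_mid (a point): Loose white nylon bushing, about 90 g: rectangular flange 76 x 44 mm, 10 mm thick, at the bottom, with a solid upright round hub 36 mm in diameter on its middle; 50 mm tall overall. The point is on the hub's axis, 25 mm above the underside; x along the flange's 76 mm side, z up. A half turn makes no difference to its fit. Grip the hub.
- bracket_mid (a point): Loose galvanized angle bracket, about 350 g, on end: an L from above, 70 (x) by 50 (y) mm outside, walls 10 mm thick, 45 mm tall. The point is the middle of the 70 x 50 outline, 22.5 mm above the underside. Long leg: all 70 mm along x, centre line at y = -20 mm; short leg: along y at the -x end, centre line at x = -30 mm. z up. Grip across the long leg; mass centre near x = -12, y = -12 mm.
- nest_rect: Fixed wooden nest plate, 100 (x) x 90 (y) x 10 mm thick, with a rectangular pocket 80 (x) x 48 (y) mm, 10 mm deep, in its middle, for the bushing. Origin at the plate's middle on the pocket floor, 10 mm above the shelf; z up. The three nest plates lie side by side in the bay, 92.5 mm apart, in varying order.
- nest_ell: Fixed nest plate of the same size with an L-shaped pocket 14 mm wide, 10 mm deep, outline 74 (x) x 54 (y) mm centred on the plate, for the bracket: 2 mm of room all round when the bracket's point is over the origin and its axes lie along these axes. Origin at the plate's middle on the pocket floor, 10 mm above the shelf; z up.
- nest_tee: Fixed nest plate of the same size with a T-shaped pocket, 74 x 54 mm outline, for a part that is out; it stays empty. Origin at the plate's middle on the pocket floor.
- bay: Fixed parts bay on the shelf, 130 (x) x 300 (y) mm, floor board 10 mm thick, a wall 35 mm high on its +x side and +y end, a 22 mm lip on its -x side, open above; the gate closes its -y end. Origin under its middle, at shelf height; its axes are turned a little from the robot's.
- gate (a joint): Angle of the mesh gate: 0 shut against its stop, growing as it opens outwards (at most 1.5 rad; starts half open). It pivots on an upright hinge at the bay's +x, -y corner; shut, it reaches from the hinge along the bay's -x; opening turns it anticlockwise seen from above. It moves easily (about 0.5 N at the free edge) and stays where it is left; no latch.
- gate_hinge (a point): Point on the hinge axis of the gate, 43 mm above the shelf. The gate panel is 118 mm wide, 6 mm thick and stands from 13 to 73 mm above the shelf.
- gate_edge (a point): Middle of the gate's free edge, 118 mm from the hinge, 43 mm above the shelf; moves with the gate.
- float_mid (a point): Green glass float, a 90 mm ball in a rubber ring, 95 mm tall; point at the ball's centre. Bystander.
- spinner_mid (a point): Orange spinner plate lying flat, 170 mm across, 28 mm tall at its hub; point on its axis. Bystander.
- tin_mid (a point): Small steel grease tin, 60 mm across, 45 mm tall; point at its middle. Bystander.
- brush_grip (a point): Hand brush lying flat; point on its handle. Bystander.
Things that resemble listed ones, but are neither listed nor needed, are in the scene too. Leave any brown look-alike of the part that bears bracket_mid alone.

How it is judged (in metres and radians):
On the way, in this order (a step that is already met when the one before it is completed fails the run):
1. bushing and bracket both fully down in their matching pockets (horizontal distance between bushing_mid and nest_rect below 0.006 m and z of bushing_mid in the frame of nest_rect between 0.021 and 0.028 m and angle between each of bushing_mid, bracket_mid's own z axis and vertical below 0.1 rad and angle between the x axis of bushing_mid and the x axis of nest_rect, either way round below 0.15 rad and horizontal distance between bracket_mid and nest_ell below 0.006 m and z of bracket_mid in the frame of nest_ell between 0.0185 and 0.0255 m and angle between the x axis of bracket_mid and the x axis of nest_ell, either way round below 0.15 rad), for 0.2 s.
2. the gate is then shut (value of joint gate below 0.07 rad), for 0.2 s.
At the end, for the whole second after the job is handed in: The bushing is down in the rectangular pocket and the bracket in the L-shaped one (each within 6 mm of the pocket's middle, within 3 mm of fully down, turned less than 0.15 rad from it and tilted less than 0.1 rad), both released and at rest, and the gate is within 0.07 rad of shut (all of step 1 and contact force between the fingers and bushing below 0.5 N and contact force between the fingers and bracket below 0.5 N and value of joint gate below 0.07 rad and linear speed of each of bushing, bracket below 0.02 m/s); the robot touches nothing.
It fails at once if a bystander (float, spinner plate, tin or brush) is shifted more than 30 mm (distance of any of float_mid, spinner_mid, tin_mid, brush_grip from where it was at the start of the episode above 0.03 m).
It also fails if it takes over 67 s, if anything falls off the work surface, if the arm or the gripper's body presses on something with over 40 N, if the wrist force passes 120 N, or if a joint passes its speed limit or range.

ROBOT

A 7-joint arm with a two-finger parallel gripper is mounted at the origin on the work surface. World frame = base frame: x ahead of the robot, y to its left, z up, the work surface at z = 0. Lengths are in mm, angles in rad, forces in N, time in s.
With the tool pointing down it reaches from about 400 to 875 mm from the base axis. Payload 19.3 kg.
Tool frame: the origin (TCP) lies midway between the tips of the shut fingers; the grasp point (between the pads) lies 19 mm behind it; z points along the fingers, y is the direction in which the jaws open and shut (so a half turn about z gives the same grasp; the last joint's range is limited). The gripper opens to 85 mm and grips with 20 to 120 N. Pads are 22 mm wide; open, the fingers measure 114 mm over their backs; the gripper's body (76 mm by 85 mm) begins 54 mm behind the grasp point. The pads swing forward as they close: fully open they stand 13 mm farther back than shut.
Start: joints at [1.209, 0.521, -0.036, 1.599, 0.021, 1.021, -0.113], TCP at [179.77, -598.58, 231.291] pointing down, gripper open.
Joint ranges: [-2.91, 2.91], [-0.3, 2.13], [-1.5, 1.42], [0.17, 2.43], [-1.26, 4.41], [0.16, 1.93], [-2.52, 2.52]. Speed limits (rad/s): [1.89, 1.89, 2.39, 2.39, 3.01, 3.01, 3.01].

INTERFACE

Orientations are given as a rotation vector (axis times angle).
In Python, from bench import robot, capture, calibration, ticket gives the robot as it stands.
- The arm moves only by the tool arm_command, never from a script. Its argument "steps" is a list of rows, each a list of 3 entries, a list of its own where there are three numbers: the shift along the tool's x, y, z in cm, then the turn about the tool's z in rad, then the closure, from -1 (fully open) to 1 (shut), so that 0 is half open. A call has exactly 8 rows; each row is the pose to reach, as a shift and turn from the pose commanded when the call began, along the tool's axes at that moment; what a row does not reach only later rows make up. A row lasts 1/10 s, in which the tool goes at most 50 mm and 8.59 degrees, less where a joint would pass 70% of its speed; a pose out of reach is approached as far as the arm can. A call with a gripper value outside its range is refused whole. The fingers move at their own pace and stop on an object; "squeeze" is the grip in N (left out, the last holds). Time passes only in rows, so rows that repeat a pose let the fingers close, or fill a call up. It gives the time, the measured TCP pose, the force and the opening at its end, in the units of the state.
- robot.get_obs(): the state, without advancing time (a new reading comes with each control period).
- capture(name): name is "side" or "top" or "wrist"; returns the picture (420x560x3 uint8, blue, green, red); there is no depth.
- calibration(name): a dict with "camera_matrix" (3x3 intrinsics, pixels), "pose" (4x4, takes a point from camera to world coordinates). Camera axes: x right, y down, z forward; pixel columns grow to the right and rows downward; lengths in mm; the calibration is good to about 2 mm. A picture is of the moment at which its call begins: read the wrist's pose just before it. calibration takes no time and is no camera call; for the wrist camera it gives the pose at the moment of the call.
- ticket.job_done(): hands the job in, once; it reports no verdict.
The state is a dict: "t": time; "qpos": joint angles; "joint_velocities": joint speeds; "joint_torque": joint torques, N m; "tcp_pos": TCP position; "orientation": TCP orientation; "contact_force": force on the tool from outside, world axes, zero at the start; "moment": the same for the moment, N m; "gripper_width": finger opening in mm.
Only numpy, scipy, OpenCV 4.12 (cv2) and the standard library are available. Lean on these libraries where they do the work, as an engineer would, in place of code of your own. Each camera call takes 0.05 s, during which the arm holds its last target.

## Working session

There is one attempt and no reset: what is moved stays moved. The work goes in short steps, Python scripts to look and compute and a tool call to move; the robot and the scene stay as the last step left them, time stands still between calls to the robot, and variables do not carry over. Pictures are saved under pics/ and viewed, and the job is handed in when it is done.

Besides the shell and the picture viewer there is one more tool, called after "Call:" as name([rows], argument=value, ...), one row to a line, values as JSON. arm_command: Moves the arm, as the interface text tells. Its arguments: {"type":"object","properties":{"steps":{"type":"array","items":{"type":"array"}},"squeeze":{"type":"number"}},"required":["steps"]}

```bash
ls; mkdir -p pics; python3 - <<'E'
from bench import robot,capture,calibration
import cv2
o=robot.get_obs();print({k:o[k] for k in ('t','tcp_pos','orientation','gripper_width')})
for n in('side','top','wrist'):
    c=calibration(n);print(n,c)
    cv2.imwrite(f'pics/{n}0.png',capture(n))
E
```

```text
pics
{'t': 0.0, 'tcp_pos': array([ 179.65995249, -598.28345032,  230.75641514]), 'orientation': array([-3.10715806e+00, -4.56572978e-01,  3.94757857e-04]), 'gripper_width': 85.37636527545027}
side {'camera_matrix': array([[494.52353693,   0.        , 278.14870411],
       [  0.        , 494.52353693, 200.48073789],
       [  0.        ,   0.        ,   1.        ]]), 'pose': array([[-9.73894986e-01, -1.67074675e-01,  1.53670459e-01,
         3.82355359e+02],
       [-2.26981735e-01,  7.25101707e-01, -6.50159062e-01,
         9.43204025e+02],
       [-2.80159835e-03, -6.68067038e-01, -7.44095817e-01,
         1.17849746e+03],
       [ 0.00000000e+00,  0.00000000e+00,  0.00000000e+00,
         1.00000000e+00]])}
top {'camera_matrix': array([[429.53396207,   0.        , 277.67232562],
       [  0.        , 429.53396207, 203.49044541],
       [  0.        ,   0.        ,   1.        ]]), 'pose': array([[-2.62675706e-03, -9.93280986e-01,  1.15697807e-01,
         4.33874702e+02],
       [-9.99876463e-01,  4.40179439e-03,  1.50891893e-02,
        -1.46281036e+01],
       [-1.54970828e-02, -1.15643878e-01, -9.93169841e-01,
         1.41029661e+03],
       [ 0.00000000e+00,  0.00000000e+00,  0.00000000e+00,
         1.00000000e+00]])}
wrist {'camera_matrix': array([[317.24330533,   0.        , 280.13977328],
       [  0.        , 317.24330533, 213.46728031],
       [  0.        ,   0.        ,   1.        ]]), 'pose': array([[ 2.88019178e-01, -9.17217123e-01, -2.75241171e-01,
         2.49202785e+02],
       [-9.57623747e-01, -2.76258478e-01, -8.14739956e-02,
        -5.77376841e+02],
       [-1.30836316e-03,  2.87043555e-01, -9.57916638e-01,
         3.74052277e+02],
       [ 0.00000000e+00,  0.00000000e+00,  0.00000000e+00,
         1.00000000e+00]])}
```

View pics/side0.png

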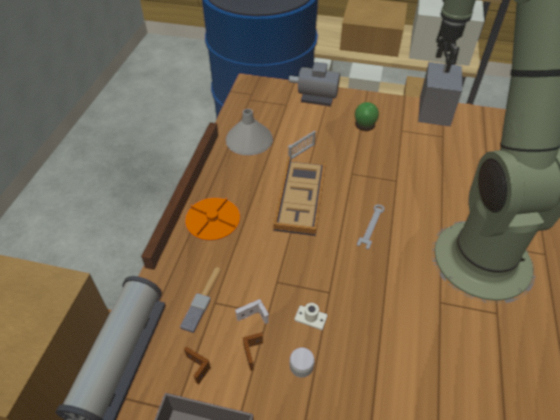

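View pics/top0.png

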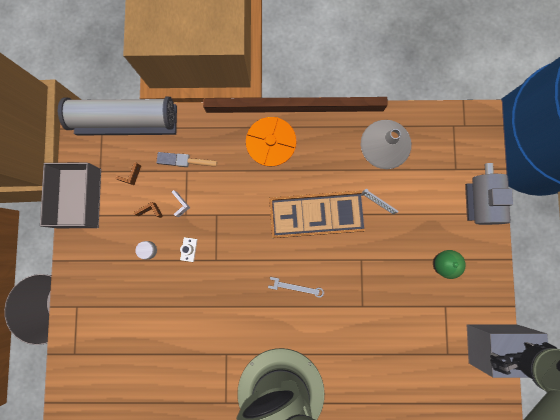

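View pics/wrist0.png

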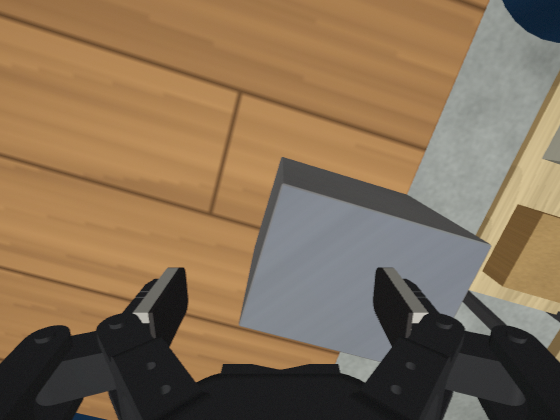

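Side view: the grey L is at about (252,308), brown L's at (252,348) and (198,363), the bushing at (312,316), the tin at (302,361) and the bay at (300,197). Top view: the grey L is at (180,203), brown L's at (148,209) and (128,174), the bushing at (188,249) and the bay at (318,214). The gate sticks out at (380,202). I'll enlarge these.

```bash
cat > h.py <<'E'
import numpy as np,cv2
from bench import robot,capture,calibration
def ray(c,uv):
    K=c["camera_matrix"];T=c["pose"]
    p=cv2.undistortPoints(np.array(uv,float).reshape(-1,1,2),K,None).reshape(-1,2)
    d=np.c_[p,np.ones(len(p))]@T[:3,:3].T
    return T[:3,3],d
def plane(c,uv,z):
    o,d=ray(c,uv); return o+d*((z-o[2])/d[:,2])[:,None]
def proj(c,P):
    T=np.linalg.inv(c["pose"]);r,_=cv2.Rodrigues(T[:3,:3])
    return cv2.projectPoints(np.array(P,float).reshape(-1,1,3),r,T[:3,3],c["camera_matrix"],None)[0].reshape(-1,2)
E
python3 - <<'E'
import cv2,numpy as np
t=cv2.imread('pics/top0.png');s=cv2.imread('pics/side0.png')
R=lambda i,x,y,w,h,k:cv2.resize(i[y:y+h,x:x+w],None,fx=k,fy=k,interpolation=cv2.INTER_CUBIC)
cv2.imwrite('pics/tc.png',np.vstack([R(t,110,150,133,100,6)[:300*2:1][:, :798]])[:600])
cv2.imwrite('pics/tb.png',R(t,264,180,140,65,5.7)[:, :798])
cv2.imwrite('pics/sb.png',R(s,265,125,66,115,5))
cv2.imwrite('pics/sc.png',R(s,170,260,160,120,5))
E
```

```text
(no output)
```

View pics/tc.png

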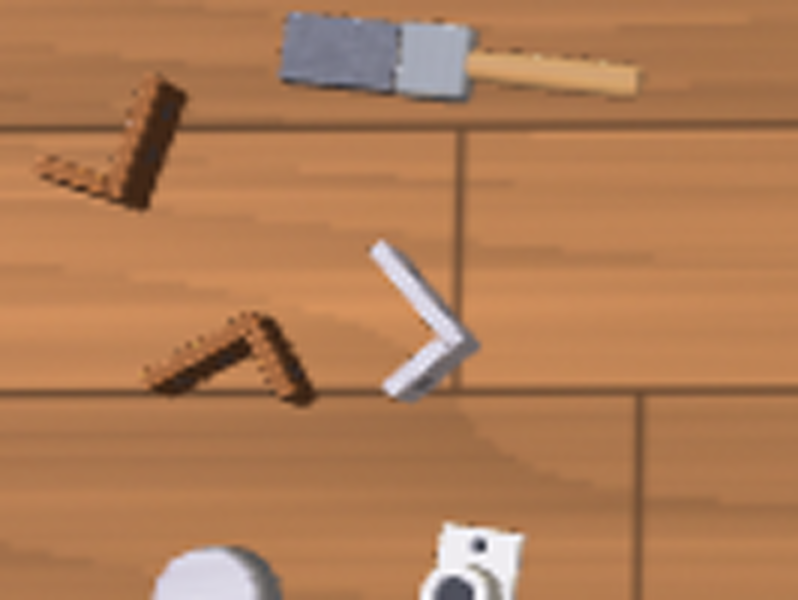

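View pics/tb.png

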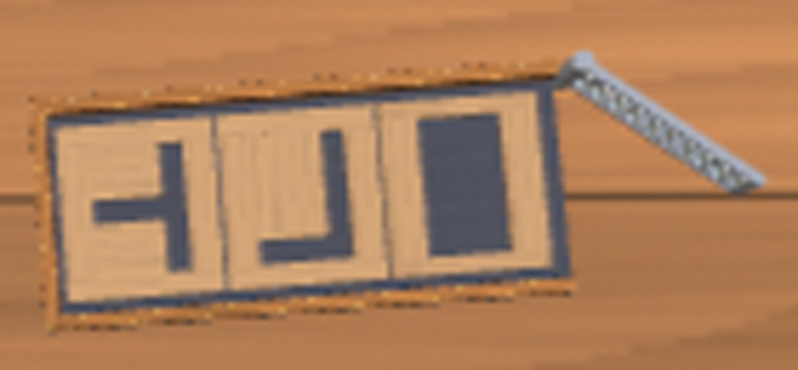

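View pics/sb.png

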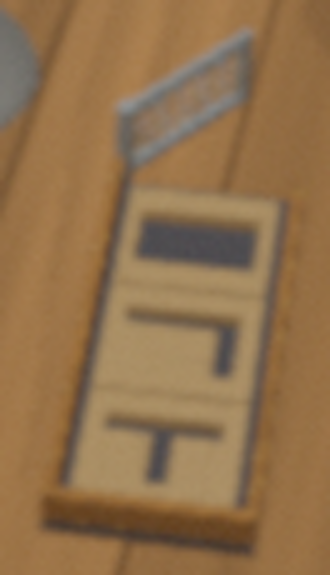

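View pics/sc.png

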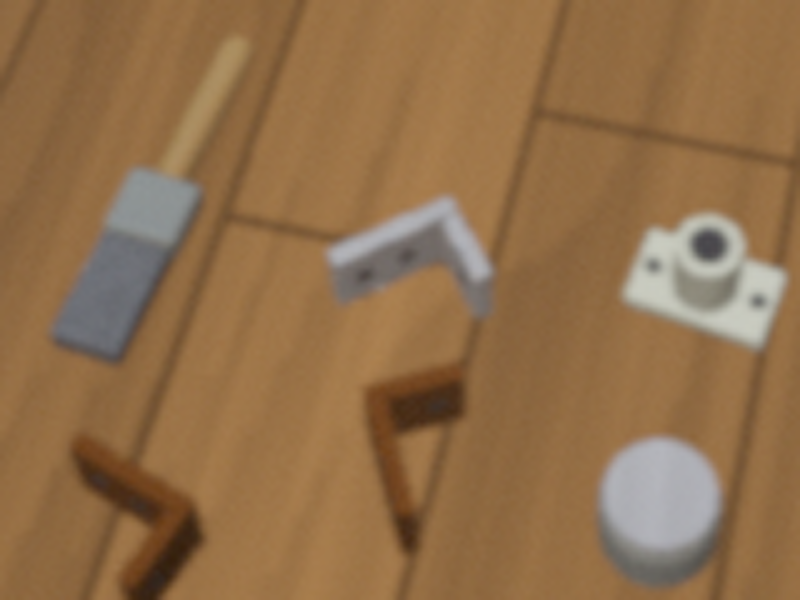

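Candidates for the bracket (top view): grey L at (180,203), brown L's at (148,209) and (128,174). The enlarged crop shows that the grey one is galvanized and its handedness matches the L pocket, so that is the one I'll use. Going from +y to -y, the pockets are tee, ell and rect, with rect next to the gate. Now rough positions.

```bash
python3 - <<'E'
from h import *
np.set_printoptions(precision=1,suppress=True)
c=calibration('top');s=calibration('side')
f=lambda u,v,x0,y0,k:(x0+(u+.5)/k-.5,y0+(v+.5)/k-.5)
B=lambda u,v:f(u,v,264,180,5.7)
C=lambda u,v:f(u,v,110,150,6)
print('plates z20 tee,ell,rect', plane(c,[B(142,210),B(304,195),B(465,182)],20))
print('rect pocket corners', plane(c,[B(418,118),B(497,114),B(512,247),B(432,255)],20))
print('ell outer corner, long end, short end',plane(c,[B(353,258),B(342,130),B(262,262)],20))
print('hinge,edge z73',plane(c,[B(583,62),B(757,182)],73))
print('bracket corner,long end,short end z45',plane(c,[C(470,342),C(378,245),C(392,390)],45))
t=cv2.imread('pics/top0.png')
g=t[230:270,175:205];m=cv2.inRange(g,(150,150,150),(255,255,255))
print('bushing hub px',plane(c,[C(457,590)],50))
E
```

```text
plates z20 tee,ell,rect [[ 553.4  -28.5   20. ]
 [ 561.6 -120.8   20. ]
 [ 568.6 -212.4   20. ]]
rect pocket corners [[ 605.5 -186.4   20. ]
 [ 607.6 -231.4   20. ]
 [ 531.5 -238.2   20. ]
 [ 527.1 -192.9   20. ]]
ell outer corner, long end, short end [[ 525.6 -148.1   20. ]
 [ 598.8 -143.    20. ]
 [ 523.5  -96.5   20. ]]
hinge,edge z73 [[ 629.6 -271.    73. ]
 [ 562.9 -364.1   73. ]]
bracket corner,long end,short end z45 [[584.2 294.1  45. ]
 [636.9 344.9  45. ]
 [558.6 335.3  45. ]]
bushing hub px [[452.2 297.   50. ]]
```

Call:
arm_command([
  [[4,-3.3,0],0.05,-1],
  [[9,-7.5,0],0.1,-1],
  [[13,-11,0],0.15,-1],
  [[17,-14.5,0],0.2,-1],
  [[21,-18,0],0.209,-1],
  [[25,-21,0],0.209,-1],
  [[29,-24.5,0],0.209,-1],
  [[33,-28,0],0.209,-1],
])

```text
t: 0.95
tcp_pos: [398.4, -261.4, 231.4]
orientation: [3.139, 0.13, 0.0]
contact_force: [0.9, -1.1, 0.2]
gripper_width: 85.3
```

Call:
arm_command([
  [[3,-3.7,0],0,-1],
  [[6,-7.4,0],0,-1],
  [[8.3,-10.2,0],0,-1],
  [[8.3,-10.2,0],0,-1],
  [[8.3,-10.2,0],0,-1],
  [[8.3,-10.2,0],0,-1],
  [[8.3,-10.2,0],0,-1],
  [[8.3,-10.2,0],0,-1],
])

```text
t: 1.75
tcp_pos: [471.6, -155.5, 231.4]
orientation: [3.139, 0.128, -0.0]
contact_force: [-0.1, 0.1, -0.3]
gripper_width: 85.5
```

```bash
python3 - <<'E'
from h import *
import json
o=robot.get_obs();c=calibration('wrist')
i=capture('wrist');cv2.imwrite('pics/w1.png',i)
np.savez('w1.npz',K=c['camera_matrix'],T=c['pose'],tcp=o['tcp_pos'],ori=o['orientation'])
print(o['t'],o['tcp_pos'],o['orientation'],np.linalg.norm(o['joint_velocities']))
E
```

```text
1.75 [ 471.59271772 -155.46546852  231.36262235] [ 3.13885236e+00  1.27679211e-01 -4.23805778e-06] 0.007497134218838577
```

View pics/w1.png

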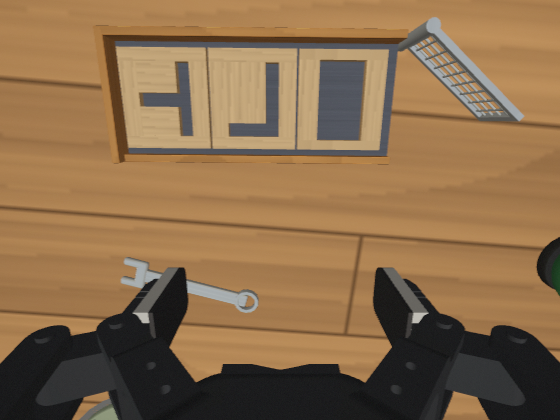

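The wrist view shows the bay at (105-390, 35-160): T pocket around (167,98), L pocket around (255,100), rectangle around (342,100). The gate runs from (432,25) to (520,118). I'll measure the plates from their light-wood hulls at z=20.

```bash
cat > nest.py <<'E'
from h import *
import sys
np.set_printoptions(precision=2,suppress=True)
def nests(png,npz,lo=(60,110,160),show=None):
    d=np.load(npz);c={"camera_matrix":d['K'],"pose":d['T']}
    i=cv2.imread(png);hsv=cv2.cvtColor(i,cv2.COLOR_BGR2HSV)
    m=cv2.inRange(hsv,(12,40,165),(25,135,255))
    if show: cv2.imwrite(show,m)
    cs,_=cv2.findContours(m,cv2.RETR_EXTERNAL,cv2.CHAIN_APPROX_NONE)
    out=[]
    for k in cs:
        if cv2.contourArea(k)<2000: continue
        P=plane(c,cv2.convexHull(k).reshape(-1,2).astype(float),20)[:,:2].astype(np.float32)
        r=cv2.minAreaRect(P); out.append(r); print(r)
    return out
if __name__=='__main__':
    nests('pics/w1.png','w1.npz',show='pics/m1.png')
    from h import *
    d=np.load('w1.npz');c={"camera_matrix":d['K'],"pose":d['T']}
    i=cv2.imread('pics/w1.png');hsv=cv2.cvtColor(i,cv2.COLOR_BGR2HSV)
    for p in((230,80),(120,60),(200,200),(342,100),(100,100)): print(p,hsv[p[1],p[0]],end=' ')
    m=cv2.inRange(hsv,(90,40,40),(130,255,120)); m[170:]=0;m[:, 395:]=0
    cs,_=cv2.findContours(m,cv2.RETR_EXTERNAL,cv2.CHAIN_APPROX_NONE)
    for k in cs:
        if cv2.contourArea(k)<300:continue
        for z in(10,20):
            P=plane(c,k.reshape(-1,2).astype(float),z)[:,:2].astype(np.float32);print('pocket',z,cv2.boundingRect(k),cv2.minAreaRect(P))
E
python3 nest.py
```

```text
((231.61904907226562, -173.1838836669922), (88.80982971191406, 292.8739318847656), 0.1984206736087799)
((341.990478515625, -150.32293701171875), (205.58059692382812, 27.718467712402344), 84.78758239746094)
((389.6270751953125, -375.17510986328125), (230.22979736328125, 34.56630325317383), 89.72881317138672)
((388.9129638671875, -38.31498718261719), (55.32959747314453, 429.45904541015625), 0.34679269790649414)
((489.70849609375, -162.8731689453125), (133.691162109375, 656.8843383789062), 0.03465668112039566)
((574.1989135742188, -296.6474304199219), (104.74893188476562, 49.07111358642578), 55.37464141845703)
((566.4876708984375, -211.67361450195312), (99.64036560058594, 90.2673110961914), 4.410249710083008)
((559.8339233398438, -119.16482543945312), (99.91793823242188, 90.11539459228516), 4.095183372497559)
((553.299560546875, -26.81930923461914), (99.55885314941406, 90.1901626586914), 4.262676239013672)
((619.3627319335938, -153.27386474609375), (112.08251953125, 590.6219482421875), 0.02662035822868347)
(230, 80) [ 18  93 195] (120, 60) [ 18  95 187] (200, 200) [ 15 134 165] (342, 100) [113  32  96] (100, 100) [ 15 132 162]
```

View pics/m1.png

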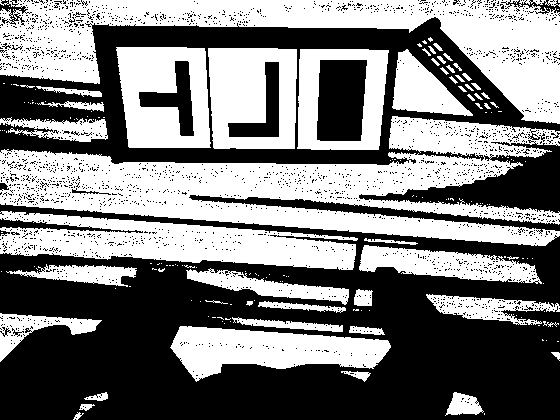

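The plates measure 99.6 x 90.2 mm, 92.6 mm apart, which matches the given sizes. That puts rect at (566.5, -211.7) and ell at (559.8, -119.2), with yaw about 0.072. Next, over to the bushing.

Call:
arm_command([
  [[-0.5,-5,0],0.05,-1],
  [[-1,-10,0],0.1,-1],
  [[-1.6,-15,0],0.15,-1],
  [[-2.2,-20,0],0.2,-1],
  [[-2.7,-25,0],0.21,-1],
  [[-3.2,-30,0],0.21,-1],
  [[-3.8,-35,0],0.21,-1],
  [[-4.4,-40,0],0.21,-1],
])

```text
t: 2.6
tcp_pos: [395.0, 239.5, 231.6]
orientation: [-3.135, 0.201, -0.001]
contact_force: [1.4, -0.5, -0.5]
gripper_width: 85.6
```

Call:
arm_command([
  [[-0.8,-2.8,2.5],0,-1],
  [[-1.7,-5.5,5],0,-1],
  [[-1.7,-5.5,5],0,-1],
  [[-1.7,-5.5,5],0,-1],
  [[-1.7,-5.5,5],0,-1],
  [[-1.7,-5.5,5],0,-1],
  [[-1.7,-5.5,5],0,-1],
  [[-1.7,-5.5,5],0,-1],
])

```text
t: 3.4
tcp_pos: [386.2, 294.0, 181.8]
orientation: [-3.135, 0.202, -0.001]
contact_force: [-0.1, 0.4, 0.4]
gripper_width: 85.2
```

```bash
cat > snap.py <<'E'
from h import *
import sys
def snap(n):
    o=robot.get_obs();c=calibration('wrist')
    i=capture('wrist');cv2.imwrite(f'pics/{n}.png',i)
    np.savez(f'{n}.npz',K=c['camera_matrix'],T=c['pose'],tcp=o['tcp_pos'],ori=o['orientation'])
    r=o['orientation'];R,_=cv2.Rodrigues(r)
    print(o['t'],o['tcp_pos'].round(1),'psi',np.arctan2(R[1,0],R[0,0]).round(4),'w',round(o['gripper_width'],1))
    return i,c,o,R
if __name__=='__main__': snap(sys.argv[1])
E
python3 snap.py w2
```

```text
3.4 [386.2 294.  181.8] psi -0.1288 w 85.2
```

View pics/w2.png

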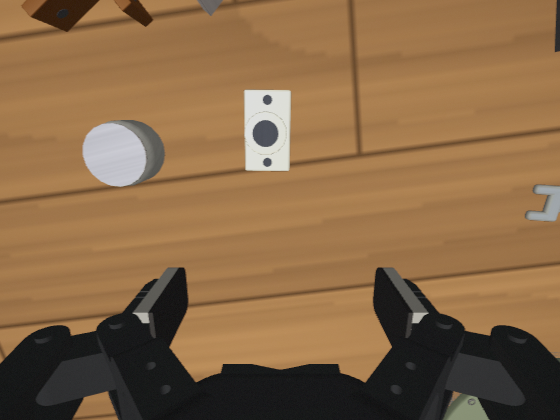

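The bushing's flange is at (245-290, 90-170), with the hub's dark disc at (265,133). The tin is at (122,153), well clear.

```bash
cat > bush.py <<'E'
from h import *
import sys
def bush(n,roi):
    d=np.load(n+'.npz');c={"camera_matrix":d['K'],"pose":d['T']}
    i=cv2.imread(f'pics/{n}.png');x,y,w,h=roi
    g=i[y:y+h,x:x+w];hsv=cv2.cvtColor(g,cv2.COLOR_BGR2HSV)
    m=cv2.inRange(hsv,(0,0,130),(179,60,255))
    k=max(cv2.findContours(m,cv2.RETR_EXTERNAL,cv2.CHAIN_APPROX_NONE)[0],key=cv2.contourArea)
    P=plane(c,k.reshape(-1,2)+[x,y],10)[:,:2].astype(np.float32);print('flange z10',cv2.minAreaRect(P))
    mm=cv2.inRange(hsv,(0,0,0),(179,120,110))
    for q in cv2.findContours(mm,cv2.RETR_EXTERNAL,cv2.CHAIN_APPROX_NONE)[0]:
        if cv2.contourArea(q)>20:
            M=cv2.moments(q);u=(M['m10']/M['m00']+x,M['m01']/M['m00']+y)
            print('dark',cv2.contourArea(q),u,'z50',plane(c,[u],50)[0],'z10',plane(c,[u],10)[0])
    return 
if __name__=='__main__':bush(sys.argv[1],eval(sys.argv[2]))
E
python3 bush.py w2 "(225,75,90,110)"
```

```text
flange z10 ((448.0418395996094, 298.9979248046875), (44.28825759887695, 74.54907989501953), 82.5511474609375)
dark 37.0 (267.0, 161.72072072072072) z50 [424.20546553 300.61429816  50.        ] z10 [419.27321099 302.93918263  10.        ]
dark 469.5 (264.9996450124246, 133.1455449059283) z50 [448.11466844 298.93539228  50.        ] z10 [446.65911289 301.01614272  10.        ]
dark 47.0 (266.9255319148936, 99.34042553191489) z50 [474.44810078 293.57604628  50.        ] z10 [476.82175769 294.87748036  10.        ]
```

Call:
arm_command([
  [[3,-0.6,0],0,-1],
  [[6.1,-1.3,2],0,-1],
  [[6.1,-1.3,6],0,-1],
  [[6.1,-1.3,10],0,-1],
  [[6.1,-1.3,13],0,-1],
  [[6.1,-1.3,15],0,-1],
  [[6.1,-1.3,16.5],0,-1],
  [[6.1,-1.3,16.6],0,-1],
])

```text
t: 4.25
tcp_pos: [447.3, 299.2, 14.0]
orientation: [3.134, -0.2, -0.003]
contact_force: [0.1, 0.1, 0.7]
gripper_width: 85.1
```

Call:
arm_command([
  [[0,0,0],0,-0.5],
  [[0,0,0],0,0],
  [[0,0,0],0,0.5],
  [[0,0,0],0,1],
  [[0,0,0],0,1],
  [[0,0,0],0,1],
  [[0,0,0],0,1],
  [[0,0,0],0,1],
], squeeze=40)

```text
t: 5.05
tcp_pos: [448.2, 300.1, 16.3]
orientation: [-3.134, 0.2, -0.002]
contact_force: [-1.5, -1.7, 11.2]
gripper_width: 35.0
```

```bash
python3 snap.py w3
```

```text
5.05 [448.2 300.1  16.3] psi -0.1273 w 35.0
```

View pics/w3.png

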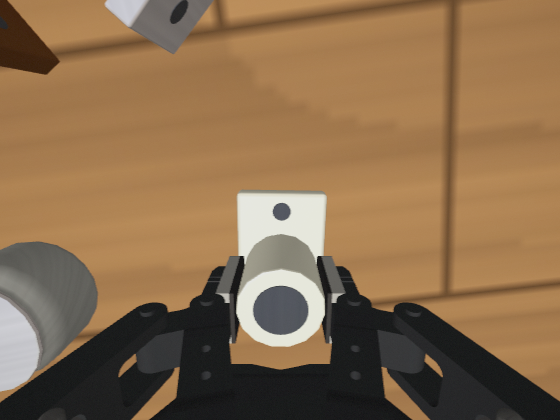

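It is gripped, but the 11 N upward force says the fingertips are pressing on the flange. I'll regrip 5 mm higher so they will also clear the plate.

Call:
arm_command([
  [[0,0,0],0,0.2],
  [[0,0,0],0,0],
  [[0,0,-0.6],0,0],
  [[0,0,-0.6],0,0.3],
  [[0,0,-0.6],0,1],
  [[0,0,-0.6],0,1],
  [[0,0,-0.6],0,1],
  [[0,0,-0.6],0,1],
], squeeze=40)

```text
t: 5.9
tcp_pos: [448.2, 300.1, 22.5]
orientation: [-3.134, 0.2, -0.001]
contact_force: [-4.4, -3.4, 21.5]
gripper_width: 35.1
```

Call:
arm_command([
  [[0,0,0],0,1],
  [[0,0,-1],0,1],
  [[0,0,-3],0,1],
  [[0,0,-6],0,1],
  [[0,0,-9],0,1],
  [[0,0,-12],0,1],
  [[0,0,-12],0,1],
  [[0,0,-12],0,1],
])

```text
t: 6.7
tcp_pos: [447.9, 299.9, 141.9]
orientation: [-3.134, 0.2, -0.002]
contact_force: [-0.0, -0.9, -2.1]
gripper_width: 34.7
```

```bash
python3 snap.py w4
```

```text
6.7 [447.9 299.9 141.9] psi -0.1273 w 34.7
```

View pics/w4.png

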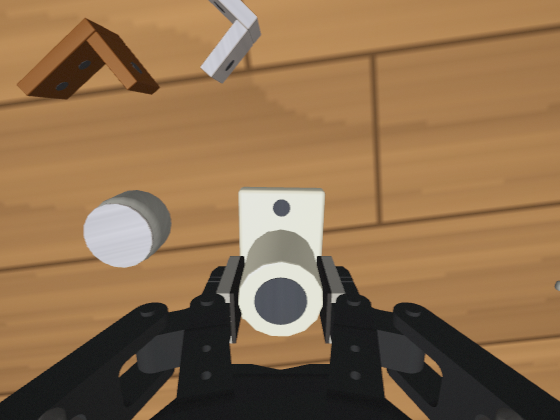

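The bushing is lifted and aligned in the hand: far flange edge at (240-324, 189), hub disc at (280,301). Next I'll measure its offset from the TCP.

```bash
cat > inhand.py <<'E'
from h import *
import sys
n=sys.argv[1]
d=np.load(n+'.npz');c={"camera_matrix":d['K'],"pose":d['T']};tcp=d['tcp'];R,_=cv2.Rodrigues(d['ori'])
i=cv2.imread(f'pics/{n}.png');hsv=cv2.cvtColor(i,cv2.COLOR_BGR2HSV)
m=cv2.inRange(hsv,(0,0,0),(179,120,110));m[:180]=0;m[340:]=0;m[:,:244]=0;m[:,318:]=0
for q in cv2.findContours(m,cv2.RETR_EXTERNAL,cv2.CHAIN_APPROX_NONE)[0]:
    if cv2.contourArea(q)>60:
        M=cv2.moments(q);u=(M['m10']/M['m00'],M['m01']/M['m00'])
        z=tcp[2]+27.5 if u[1]>260 else tcp[2]-12.5
        p=plane(c,[u],z)[0];print(u,cv2.contourArea(q),'rel tcp in tool',R.T@(p-tcp))
w=cv2.inRange(hsv,(0,0,150),(179,60,255))
def edge(col0,col1):
    pts=[]
    for x in range(col0,col1,4):
        r=np.where(w[170:230,x])[0]
        if len(r):pts.append((x,170+r[0]))
    P=plane(c,pts,tcp[2]-12.5);P=(P-tcp)@R
    return np.polyfit(P[:,1],P[:,0],1)
print('far edge slope/x(tool)',edge(248,318), 'expect x 38')
for row in (200,205,215):
    r=np.where(w[row,225:340])[0]+225; P=plane(c,[(r[0]-.5,row),(r[-1]+.5,row)],tcp[2]-12.5);print('flange sides tool y',((P-tcp)@R)[:,1])
E
python3 inhand.py w4
```

```text
(280.1127922971114, 300.6482347546997) 1817.5 rel tcp in tool [  0.09100266  -0.06762728 -27.49987767]
(280.95518207282913, 207.52474323062557) 178.5 rel tcp in tool [29.03542627  0.34972873 12.52584527]
far edge slope/x(tool) [-1.12667494e-02  3.82521806e+01] expect x 38
flange sides tool y [-21.14695813  22.3836516 ]
flange sides tool y [-21.24442298  21.98106851]
flange sides tool y [-21.44210976  22.19091498]
```

Call:
arm_command([
  [[1,3,0],0,1],
  [[2.5,7,0],-0.05,1],
  [[4.2,11.5,0],-0.1,1],
  [[6,16,0],-0.15,1],
  [[7.8,21,0],-0.199,1],
  [[9.6,26,0],-0.199,1],
  [[11.4,31,0],-0.199,1],
  [[13.2,35.5,0],-0.199,1],
])

```text
t: 7.55
tcp_pos: [531.1, -63.5, 140.2]
orientation: [-3.139, -0.113, 0.003]
contact_force: [0.3, 0.4, -1.1]
gripper_width: 34.9
```

Call:
arm_command([
  [[0.8,5,0],0,1],
  [[1.5,9.5,0],0,1],
  [[2,12.5,0],0,1],
  [[2.2,14.5,2],0,1],
  [[2.2,14.5,5],0,1],
  [[2.2,14.5,7],0,1],
  [[2.2,14.5,7],0,1],
  [[2.2,14.5,7],0,1],
])

```text
t: 8.35
tcp_pos: [563.8, -204.3, 70.9]
orientation: [-3.139, -0.113, 0.002]
contact_force: [0.4, -0.5, 1.1]
gripper_width: 34.9
```

```bash
python3 snap.py w5
```

```text
8.35 [ 563.8 -204.3   70.9] psi 0.0719 w 34.9
```

View pics/w5.png

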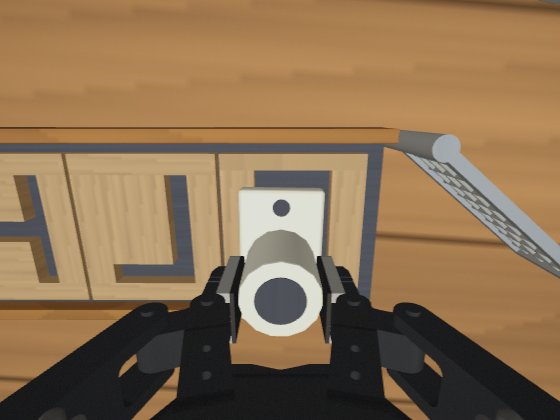

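I'm short by (2.7, -7.4) mm, so I'll correct and drop to just above the pocket.

Call:
arm_command([
  [[0.22,0.76,0],0,1],
  [[0.22,0.76,0.5],0,1],
  [[0.22,0.76,1.5],0,1],
  [[0.22,0.76,2.2],0,1],
  [[0.22,0.76,2.2],0,1],
  [[0.22,0.76,2.2],0,1],
  [[0.22,0.76,2.2],0,1],
  [[0.22,0.76,2.2],0,1],
])

```text
t: 9.2
tcp_pos: [567.0, -211.9, 49.6]
orientation: [3.139, 0.113, 0.001]
contact_force: [-0.1, 0.7, -0.2]
gripper_width: 34.8
```

```bash
python3 snap.py w6
```

```text
9.2 [ 567.  -211.9   49.6] psi 0.0718 w 34.8
```

View pics/w6.png

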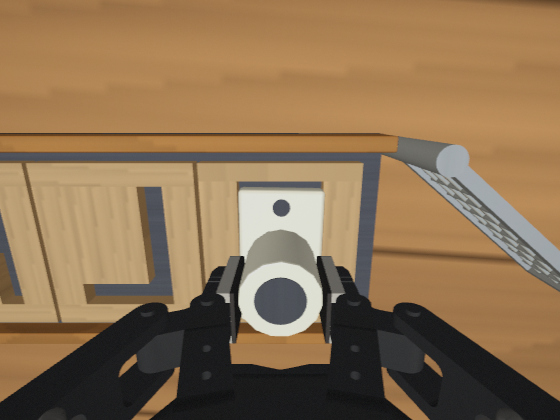

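The flange sits over the pocket, whose visible corners are near (237,182) and (323,181). A quick numeric check against the tool axes:

```bash
python3 - <<'E'
from h import *
np.set_printoptions(precision=1,suppress=True)
d=np.load('w6.npz');c={"camera_matrix":d['K'],"pose":d['T']};tcp=d['tcp'];R,_=cv2.Rodrigues(d['ori'])
i=cv2.imread('pics/w6.png')
cv2.imwrite('pics/w6c.png',cv2.resize(i[150:240,180:400],None,fx=3.6,fy=3.6,interpolation=cv2.INTER_NEAREST))
hsv=cv2.cvtColor(i,cv2.COLOR_BGR2HSV)
wood=cv2.inRange(hsv,(12,50,120),(25,160,255))
print('row172 wood ends',[ (r:=np.where(wood[172,190:380])[0]+190)[0],r[-1]], 'row 215',np.where(wood[215,190:380]==0)[0]+190)
print('col280 rows',np.where(wood[140:200,265]==0)[0]+140)
P=plane(c,[(r[0]-.5,172),(r[-1]+.5,172)],20);print(((P-tcp)@R))
P=plane(c,[(265,181.5)],20);print(((P-tcp)@R))
E
```

```text
row172 wood ends [np.int64(190), np.int64(362)] row 215 [197 198 199 239 240 241 242 243 244 245 246 247 248 249 250 251 252 253
 254 255 256 257 258 259 260 261 262 263 264 265 266 267 268 269 270 271
 272 273 274 275 276 277 278 279 280 281 282 283 284 285 286 287 288 289
 290 291 292 293 294 295 296 297 298 299 300 301 302 303 304 305 306 307
 308 309 310 311 312 313 314 315 316 317 318 319 320 321 322 323 360 361
 362 363 364 365 366 367 368 369 370 371 372 373 374 375]
col280 rows [152 153 154 155 156 157 158 159 160 161 182 183 184 185 186 187 188 189
 190 191 192 193 194 195 196 197 198 199]
[[ 44.4 -49.7  29.6]
 [ 44.5  44.9  29.6]]
[[39.2 -8.5 29.6]]
```

View pics/w6c.png

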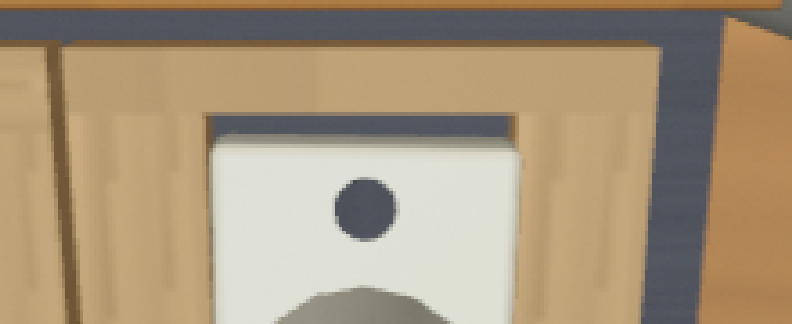

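The plate and pocket edges are within 1 mm of where they should be, so I'm lowering.

Call:
arm_command([
  [[-0.05,0,0.4],0,1],
  [[-0.05,0,0.8],0,1],
  [[-0.05,0,1.1],0,1],
  [[-0.05,0,1.4],0,1],
  [[-0.05,0,1.6],0,1],
  [[-0.05,0,1.7],0,1],
  [[-0.05,0,1.7],0,1],
  [[-0.05,0,1.7],0,1],
])

```text
t: 10.05
tcp_pos: [566.2, -211.9, 32.7]
orientation: [-3.14, -0.113, 0.0]
contact_force: [-3.9, 1.0, 8.8]
gripper_width: 34.8
```

```bash
python3 snap.py w7
```

```text
10.05 [ 566.2 -211.9   32.7] psi 0.0717 w 34.8
```

View pics/w7.png

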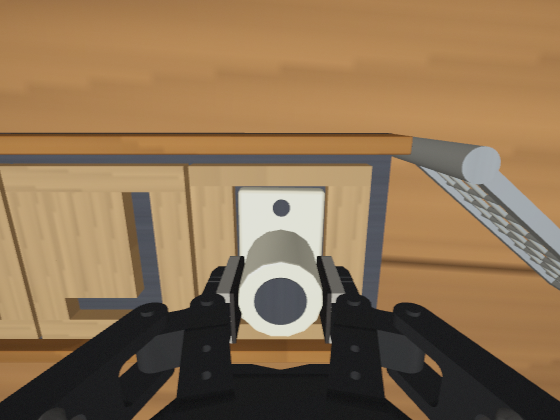

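It is seated (TCP z 32.7 as expected, 9 N push). Releasing and rising.

Call:
arm_command([
  [[0,0,0],0,0.1],
  [[0,0,0],0,-0.2],
  [[0,0,0],0,-0.3],
  [[0,0,0],0,-0.3],
  [[0,0,-1],0,-0.3],
  [[0,0,-3],0,-0.3],
  [[0,0,-7],0,-0.3],
  [[-2,0,-12],0,-0.5],
])

```text
t: 10.9
tcp_pos: [548.5, -212.5, 149.8]
orientation: [-3.139, -0.115, 0.001]
contact_force: [-0.0, -0.2, 0.8]
gripper_width: 64.1
```

Call:
arm_command([
  [[-3,-2,-3],0,-1],
  [[-6,-5,-6],0,-1],
  [[-7,-7,-6],0,-1],
  [[-7,-7,-6],0,-1],
  [[-7,-7,-6],0,-1],
  [[-7,-7,-6],0,-1],
  [[-7,-7,-6],0,-1],
  [[-7,-7,-6],0,-1],
])

```text
t: 11.7
tcp_pos: [473.0, -148.9, 208.4]
orientation: [-3.139, -0.112, 0.001]
contact_force: [0.8, 0.4, -0.0]
gripper_width: 85.2
```

```bash
python3 snap.py w8
```

```text
11.7 [ 473.  -148.9  208.4] psi 0.0711 w 85.2
```

View pics/w8.png

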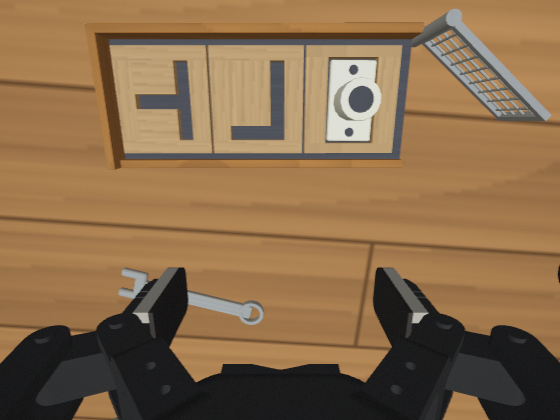

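The bushing sits in the rectangular pocket, flange at (328-375, 58-142) with a gap all round. I'll check that by number and re-measure the nests.

```bash
python3 bush.py w8 "(315,50,70,100)"; python3 - <<'E'
from nest import nests
nests('pics/w8.png','w8.npz')
E
```

```text
flange z10 ((567.128173828125, -216.4637451171875), (76.65470886230469, 54.587181091308594), 4.096159934997559)
dark 43.0 (347.0077519379845, 141.48837209302326) z50 [ 529.24848094 -206.96090151   50.        ] z10 [ 527.09230373 -215.36532828   10.        ]
dark 38.0 (348.5394736842105, 131.6578947368421) z50 [ 538.13981357 -207.20010642   50.        ] z10 [ 537.16299967 -215.63626178   10.        ]
dark 458.5 (360.6550345328971, 98.7346419483824) z50 [ 567.27726077 -214.2092234    50.        ] z10 [ 570.16529343 -223.57508142   10.        ]
dark 47.5 (353.0280701754386, 69.0701754385965) z50 [ 591.00511122 -204.04774786   50.        ] z10 [ 597.04045121 -212.06576838   10.        ]
((244.30618286132812, -161.0137481689453), (64.53205108642578, 270.3907775878906), 0.007159098982810974)
((388.78564453125, -371.0372619628906), (222.72972106933594, 28.55303955078125), 89.47237396240234)
((390.21612548828125, -43.50123596191406), (53.73373031616211, 417.2568664550781), 0.43678346276283264)
((466.12799072265625, -157.0205078125), (85.18284606933594, 622.7042236328125), 0.048709139227867126)
((574.0252685546875, -296.1361999511719), (104.13514709472656, 49.21661376953125), 55.18920135498047)
((566.6924438476562, -211.5801544189453), (99.36258697509766, 90.10367584228516), 4.095483303070068)
((560.0814208984375, -119.25294494628906), (99.37115478515625, 89.95880126953125), 4.100732803344727)
((553.4495849609375, -26.74563217163086), (99.3796615600586, 90.07093811035156), 4.095457077026367)
((614.4906616210938, -146.34521484375), (101.46788787841797, 551.4259643554688), 0.04297170415520668)
```

Hub top and hole rays put the bushing within 0.5 mm of nest_rect. Now the bracket.

Call:
arm_command([
  [[0.8,-3.5,0],-0.05,-1],
  [[2,-8,0],-0.15,-1],
  [[3,-13,0],-0.25,-1],
  [[4,-18,0],-0.35,-1],
  [[5,-23,0],-0.45,-1],
  [[6.2,-28,0],-0.55,-1],
  [[7.4,-33,0],-0.65,-1],
  [[8.5,-38,0],-0.7,-1],
])

```text
t: 12.55
tcp_pos: [529.7, 231.5, 208.5]
orientation: [-2.909, -1.187, 0.0]
contact_force: [0.5, 0.1, 0.1]
gripper_width: 85.3
```

```bash
python3 - <<'E'
from h import *
o=robot.get_obs();R,_=cv2.Rodrigues(o['orientation']);psi=np.arctan2(R[1,0],R[0,0]);print(o['tcp_pos'],psi,o['qpos'].round(2))
print('to (538,285): tool', R.T@(np.array([538,285,185])-o['tcp_pos']))
E
```

```text
[529.74295621 231.48990747 208.54746049] 0.7751251191428444 [-0.28  0.49 -0.32  1.74  0.19  0.95 -1.48]
to (538,285): tool [ 43.34817704 -32.44409153  23.54374953]
```

Call:
arm_command([
  [[2,-1.5,1],0,-1],
  [[4.3,-3.2,2.3],0,-1],
  [[4.3,-3.2,2.3],0,-1],
  [[4.3,-3.2,2.3],0,-1],
  [[4.3,-3.2,2.3],0,-1],
  [[4.3,-3.2,2.3],0,-1],
  [[4.3,-3.2,2.3],0,-1],
  [[4.3,-3.2,2.3],0,-1],
])

```text
t: 13.35
tcp_pos: [538.2, 282.2, 186.0]
orientation: [2.911, 1.181, 0.001]
contact_force: [0.1, 0.6, -0.4]
gripper_width: 85.4
```

```bash
python3 snap.py w9
```

```text
13.35 [538.2 282.2 186. ] psi 0.7711 w 85.4
```

View pics/w9.png

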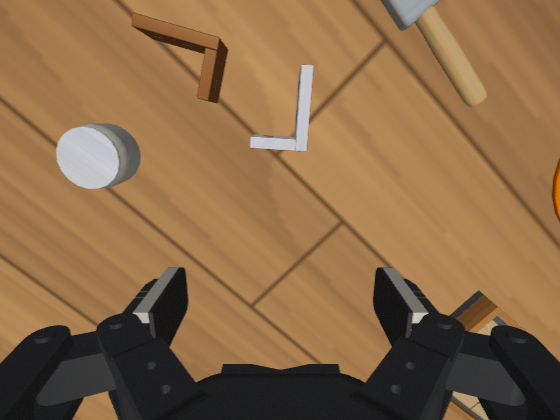

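The galvanized bracket is at (250-313, 65-152), the brown look-alike at (133-227, 13-102). Enlarging to confirm it and find the top-face corners.

```bash
python3 - <<'E'
from h import *
i=cv2.imread('pics/w9.png');x,y,w,h=235,55,95,110
g=i[y:y+h,x:x+w];hsv=cv2.cvtColor(g,cv2.COLOR_BGR2HSV)
for p in((306,100),(312,110),(302,130),(270,140),(270,148)):print(p,hsv[p[1]-y,p[0]-x])
m=cv2.inRange(hsv,(0,0,190),(179,60,255))
cv2.imwrite('pics/w9c.png',cv2.resize(np.hstack([g,cv2.cvtColor(m,cv2.COLOR_GRAY2BGR)]),None,fx=4,fy=4,interpolation=cv2.INTER_NEAREST))
E
```

```text
(306, 100) [120  11 207]
(312, 110) [ 16 131 179]
(302, 130) [120  10 203]
(270, 140) [116   9 203]
(270, 148) [125   8 199]
```

View pics/w9c.png

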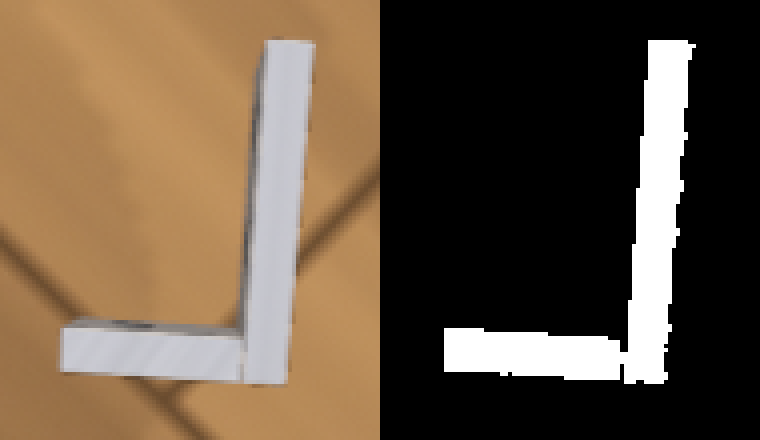

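```bash
cat > brk.py <<'E'
from h import *
import sys
def brk(n,roi,z):
    d=np.load(n+'.npz');c={"camera_matrix":d['K'],"pose":d['T']};tcp=d['tcp'];R,_=cv2.Rodrigues(d['ori'])
    i=cv2.imread(f'pics/{n}.png');x,y,w,h=roi
    hsv=cv2.cvtColor(i[y:y+h,x:x+w],cv2.COLOR_BGR2HSV)
    m=cv2.inRange(hsv,(0,0,190),(179,60,255))
    ys,xs=np.where(m>0)
    # pixel corners so the outline is not half a pixel small
    p=np.vstack([np.c_[xs+a,ys+b] for a in(-.5,.5) for b in(-.5,.5)]).astype(np.float32)+[x,y]
    p=cv2.convexHull(p.astype(np.float32)).reshape(-1,2)
    P=plane(c,p,z)[:,:2].astype(np.float32);r=cv2.minAreaRect(P);print(r);print(cv2.boxPoints(r))
    # long-leg inner/outer via masked pixels of the upper part
    q=plane(c,np.c_[xs+x,ys+y],z);T=(q-tcp)@R
    return T,q,tcp,R
if __name__=='__main__':
    T,q,tcp,R=brk(sys.argv[1],eval(sys.argv[2]),float(sys.argv[3]))
    xmin,xmax=T[:,0].min(),T[:,0].max();s=(T[:,0]>xmin+16)
    k=np.polyfit(T[s,0],T[s,1],1);print('long leg: slope(tool y per x)',k[0],'tool x range',xmin,xmax,'y range',T[:,1].min(),T[:,1].max())
    psi=np.arctan2(R[1,0],R[0,0]);print('psi',psi,'bracket yaw',psi-np.arctan(k[0]))
E
python3 brk.py w9 "(235,55,95,110)" 45
```

```text
((596.8304443359375, 339.0343017578125), (70.12895965576172, 49.7103385925293), 40.617557525634766)
[[554.0331  335.07394]
 [586.3949  297.34024]
 [639.6278  342.99466]
 [607.266   380.72836]]
long leg: slope(tool y per x) 0.0603164980531275 tool x range 46.082064181872305 114.78061978404689 y range -26.095012448047786 26.520662332361297
psi 0.7710989264656551 bracket yaw 0.7108554145747707
```

The top face measures 70.1 x 49.7 mm (70 x 50 expected). Centre is (596.8, 339.0), yaw 0.71. I'll grip the long leg at its local (-5, -20).

Call:
arm_command([
  [[4,1,0],0.061,-0.8],
  [[7.5,2,1],0.061,-0.3],
  [[7.5,2,5],0.061,-0.2],
  [[7.5,2,8],0.061,-0.2],
  [[7.5,2,11],0.061,-0.2],
  [[7.5,2,12.5],0.061,-0.2],
  [[7.5,2,12.5],0.061,-0.2],
  [[7.5,2,12.5],0.061,-0.2],
])

```text
t: 14.2
tcp_pos: [606.2, 320.9, 61.9]
orientation: [-2.945, -1.093, -0.002]
contact_force: [0.1, 0.3, 0.2]
gripper_width: 51.3
```

```bash
python3 snap.py w10
```

```text
14.2 [606.2 320.9  61.9] psi 0.7107 w 51.3
```

View pics/w10.png

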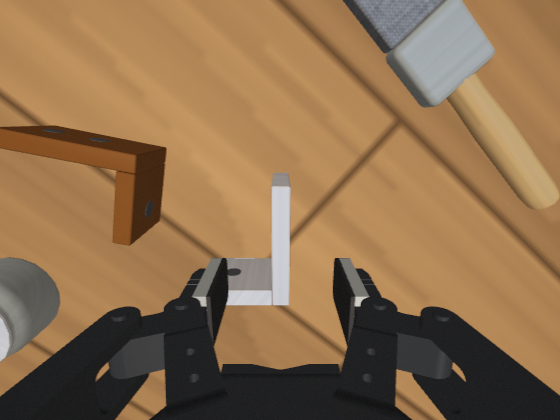

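The leg is centred between the fingers at column 281 and the brown look-alike is clear on the left. Descending and gripping.

Call:
arm_command([
  [[0,0,1.5],0,-0.2],
  [[0,0,3],0,-0.2],
  [[0,0,4],0,-0.2],
  [[0,0,4.2],0,-0.2],
  [[0,0,4.2],0,0.2],
  [[0,0,4.2],0,0.6],
  [[0,0,4.2],0,1],
  [[0,0,4.2],0,1],
], squeeze=40)

```text
t: 15.05
tcp_pos: [606.1, 320.7, 19.4]
orientation: [-2.945, -1.093, -0.002]
contact_force: [0.2, -0.4, 4.7]
gripper_width: 9.4
```

Call:
arm_command([
  [[0,0,0],0,1],
  [[0,0,0],0,1],
  [[0,0,0],0,1],
  [[0,0,-1],0,1],
  [[0,0,-4],0,1],
  [[0,0,-8],0,1],
  [[0,0,-12],0,1],
  [[0,0,-12],0,1],
], squeeze=60)

```text
t: 15.85
tcp_pos: [607.8, 322.0, 144.9]
orientation: [-2.944, -1.092, -0.012]
contact_force: [-0.5, 0.1, -3.2]
gripper_width: 9.3
```

```bash
python3 snap.py w11
```

```text
15.85 [607.8 322.  144.9] psi 0.7106 w 9.3
```

View pics/w11.png

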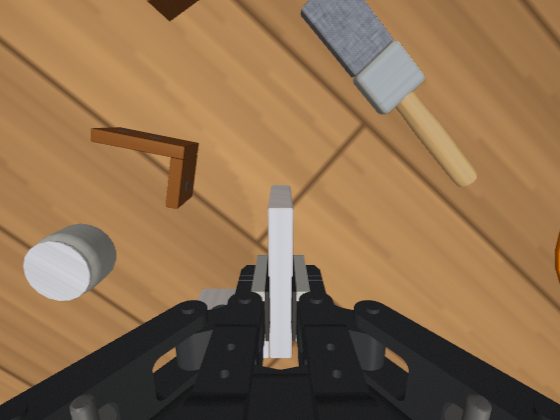

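The bracket is held, with its long leg's top face at (270-292, 205-357). Checking the in-hand offsets at TCP+25.6:

```bash
python3 - <<'E'
from h import *
np.set_printoptions(precision=1,suppress=True)
d=np.load('w11.npz');c={"camera_matrix":d['K'],"pose":d['T']};tcp=d['tcp'];R,_=cv2.Rodrigues(d['ori'])
i=cv2.imread('pics/w11.png');hsv=cv2.cvtColor(i,cv2.COLOR_BGR2HSV)
print(hsv[190:215:2,280,2],hsv[350:362,280,2])
for r in(215,235,255): print(r,hsv[r,262:300,2])
t=lambda *p:(plane(c,p,tcp[2]+25.6)-tcp)@R
print(t((281,206),(280,357),(269,215),(292.5,215)))
E
```

```text
[145 146 146 147 146 146 148 146 147 201 209 210 209] [205 204 204 204 205 204 204 202 154 164 172 177]
215 [189 189 189 188 188 184 186 201 212 212 213 213 213 213 212 211 210 210
 210 210 210 211 212 212 213 213 213 214 213 205 189 182 195 196 196 196
 196 195]
235 [138 124 115 124 138 147 170 200 209 212 212 212 213 212 211 211 210 210
 210 210 210 211 212 213 212 212 213 213 212 202 181 165 187 187 187 187
 187 186]
255 [111 111 111 111 113 104 152 199 206 212 212 211 212 212 212 210 209 209
 209 209 210 211 211 212 212 213 213 212 210 199 172  85 109 110 109 111
 112 110]
[[ 40.4   0.  -25.3]
 [-29.4  -0.4 -25.8]
 [ 36.8  -4.6 -25.3]
 [ 36.8   4.5 -25.3]]
```

In-hand offsets match (x -29.4 to 40.4, sides ±4.6). Placing target: TCP (555.9, -139.6), yaw 0.0715, final z about 29.4.

Call:
arm_command([
  [[-2,2,0],0.05,1],
  [[-5,5,0],0.15,1],
  [[-8.5,8,0],0.25,1],
  [[-12,11.5,0],0.35,1],
  [[-16,15,0],0.45,1],
  [[-20,18.5,0],0.55,1],
  [[-23.5,22,0],0.639,1],
  [[-27,25,0],0.639,1],
])

```text
t: 16.7
tcp_pos: [563.3, -45.0, 137.8]
orientation: [3.14, 0.108, -0.003]
contact_force: [0.9, -0.6, -3.3]
gripper_width: 8.8
```

```bash
cat > to.py <<'E'
from h import *
import sys
o=robot.get_obs();R,_=cv2.Rodrigues(o['orientation']);psi=np.arctan2(R[1,0],R[0,0])
T=np.array(eval(sys.argv[1]),float)
print(o['t'],o['tcp_pos'].round(1),'psi',psi.round(4),'shift cm',((R.T@(T-o['tcp_pos']))/10).round(2), 'turn',round(psi-float(sys.argv[2]),4),'F',o['contact_force'].round(1))
E
python3 to.py "(555.9,-139.6,90)" 0.0715
```

```text
16.7 [563.3 -45.  137.8] psi 0.0685 shift cm [-1.38  9.39  4.78] turn -0.003 F [ 0.9 -0.6 -3.3]
```

Call:
arm_command([
  [[-0.5,4,0],0,1],
  [[-1,7.5,0],0,1],
  [[-1.3,9,1],0,1],
  [[-1.3,9,4],0,1],
  [[-1.3,9,5.5],0,1],
  [[-1.3,9,5.5],0,1],
  [[-1.3,9,5.5],0,1],
  [[-1.3,9,5.5],0,1],
])

```text
t: 17.5
tcp_pos: [558.5, -133.4, 84.6]
orientation: [3.139, 0.114, 0.002]
contact_force: [-0.1, 0.4, -2.9]
gripper_width: 8.5
```

```bash
python3 to.py "(555.9,-139.6,47)" 0.0715;python3 snap.py w12
```

```text
17.5 [ 558.5 -133.4   84.6] psi 0.0725 shift cm [-0.31  0.6   3.76] turn 0.001 F [-0.1  0.4 -2.9]
17.5 [ 558.5 -133.4   84.6] psi 0.0725 w 8.5
```

View pics/w12.png

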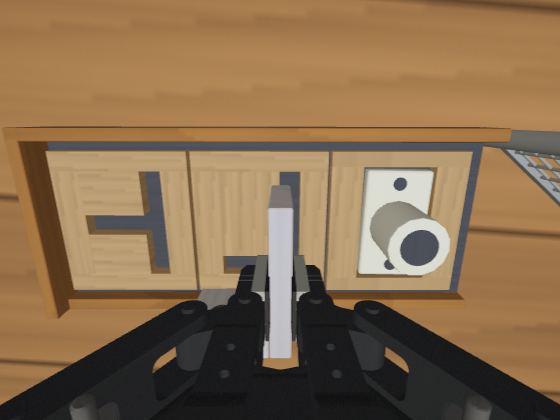

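The bracket hovers beside the L pocket and the bushing is clear on the right. Correcting and lowering to 8 mm above the plate.

Call:
arm_command([
  [[-0.3,0.6,0],0,1],
  [[-0.3,0.6,1],0,1],
  [[-0.3,0.6,2.5],0,1],
  [[-0.3,0.6,3.6],0,1],
  [[-0.3,0.6,3.7],0,1],
  [[-0.3,0.6,3.7],0,1],
  [[-0.3,0.6,3.7],0,1],
  [[-0.3,0.6,3.7],0,1],
])

```text
t: 18.35
tcp_pos: [555.6, -140.1, 47.1]
orientation: [3.139, 0.113, 0.001]
contact_force: [0.1, -0.2, -3.8]
gripper_width: 9.2
```

```bash
python3 to.py "(555.9,-139.6,29.4)" 0.0715;python3 snap.py w13; python3 - <<'E'
import cv2
i=cv2.imread('pics/w13.png')
cv2.imwrite('pics/w13c.png',cv2.resize(i[140:310,170:430],None,fx=3,fy=3,interpolation=cv2.INTER_CUBIC))
E
```

```text
18.35 [ 555.6 -140.1   47.1] psi 0.0718 shift cm [ 0.03 -0.05  1.77] turn 0.0003 F [ 0.1 -0.2 -3.8]
18.35 [ 555.6 -140.1   47.1] psi 0.0718 w 9.2
```

View pics/w13c.png

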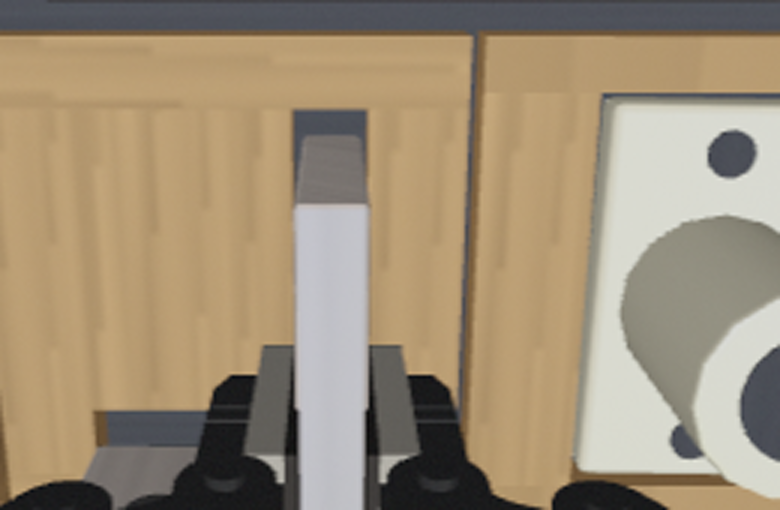

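The bracket's foot (crop columns 303-360) is centred in the pocket (293-368), so lowering.

Call:
arm_command([
  [[0.03,-0.04,0.4],0,1],
  [[0.03,-0.04,0.8],0,1],
  [[0.03,-0.04,1.1],0,1],
  [[0.03,-0.04,1.4],0,1],
  [[0.03,-0.04,1.6],0,1],
  [[0.03,-0.04,1.75],0,1],
  [[0.03,-0.04,1.75],0,1],
  [[0.03,-0.04,1.75],0,1],
])

```text
t: 19.2
tcp_pos: [555.6, -139.7, 29.4]
orientation: [3.14, 0.113, -0.0]
contact_force: [-2.8, 0.7, 2.2]
gripper_width: 9.4
```

```bash
python3 to.py "(555.9,-139.6,29.4)" 0.0715;python3 snap.py w14; python3 - <<'E'
import cv2
i=cv2.imread('pics/w14.png')
cv2.imwrite('pics/w14c.png',cv2.resize(i[140:310,170:430],None,fx=3,fy=3,interpolation=cv2.INTER_CUBIC))
E
```

```text
19.2 [ 555.6 -139.7   29.4] psi 0.0717 shift cm [ 0.03 -0.   -0.  ] turn 0.0002 F [-2.8  0.7  2.2]
19.2 [ 555.6 -139.7   29.4] psi 0.0717 w 9.4
```

View pics/w14c.png

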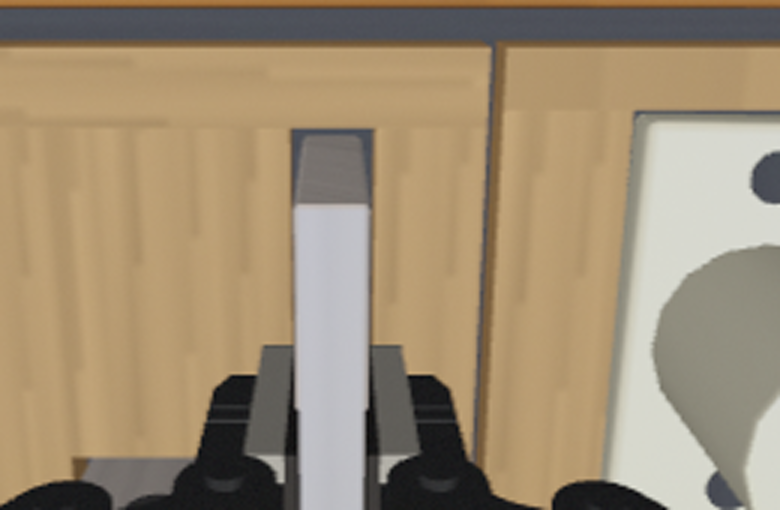

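It's seated at z 29.4 with contact. Opening narrowly so the fingers miss the hub, then rising to look.

Call:
arm_command([
  [[0,0,0],0,0.6],
  [[0,0,0],0,0.4],
  [[0,0,0],0,0.3],
  [[0,0,0],0,0.3],
  [[0,0,-1.5],0,0.3],
  [[0,0,-4.5],0,0.3],
  [[0,0,-9],0,0.3],
  [[-2,0,-13],0,0.3],
])

```text
t: 20.05
tcp_pos: [537.0, -140.5, 162.0]
orientation: [-3.139, -0.114, -0.003]
contact_force: [0.6, -0.4, 0.3]
gripper_width: 30.0
```

Call:
arm_command([
  [[-3,1.5,-2],0,0.3],
  [[-6,3,-4.5],0,0.3],
  [[-6,4,-4.5],0,0.3],
  [[-6,4,-4.5],0,0.3],
  [[-6,4,-4.5],0,0.3],
  [[-6,4,-4.5],0,0.3],
  [[-6,4,-4.5],0,0.3],
  [[-6,4,-4.5],0,0.3],
])

```text
t: 20.85
tcp_pos: [478.8, -184.7, 203.8]
orientation: [-3.139, -0.114, 0.001]
contact_force: [0.3, 0.8, -0.5]
gripper_width: 29.5
```

```bash
python3 snap.py w15
```

```text
20.85 [ 478.8 -184.7  203.8] psi 0.0726 w 29.5
```

View pics/w15.png

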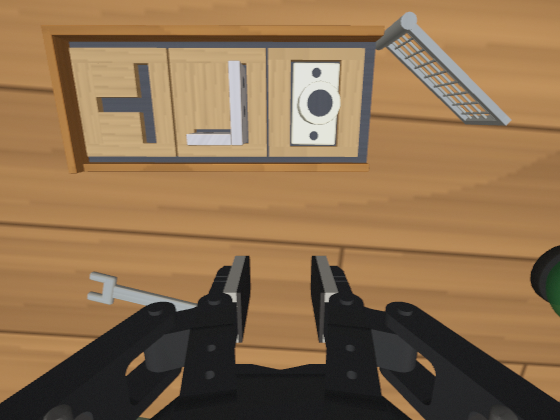

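Both parts are in: the bracket at (187-246, 60-146), the bushing at (290-340, 62-146). The gate runs from the hinge at (409,20) to its edge at (506,121). Numeric checks of the bracket, bushing and gate:

```bash
python3 brk.py w15 "(180,52,70,102)" 55; python3 - <<'E'
from nest import nests
from h import *
for r in nests('pics/w15.png','w15.npz'):pass
d=np.load('w15.npz');c={"camera_matrix":d['K'],"pose":d['T']}
print('gate hinge,edge z73',plane(c,[(409,20),(506,121)],73))
print('hub z60',plane(c,[(319.5,102.5)],60),'holes z20',plane(c,[(317,72.5),(313.5,135.5)],20).mean(0))
E
```

```text
((558.6994018554688, -118.7304916381836), (69.15222930908203, 50.560726165771484), 4.141641616821289)
[[ 522.38776  -96.01331]
 [ 526.03937 -146.442  ]
 [ 595.01105 -141.44766]
 [ 591.35944  -91.01898]]
long leg: slope(tool y per x) -0.00018607055995086366 tool x range 50.43783686606829 118.75003087548635 y range -84.77934088457695 -35.12749557113407
psi 0.07258825900179246 bracket yaw 0.07277432955959592
((250.60818481445312, 117.05323028564453), (70.75247192382812, 168.40652465820312), 38.92361068725586)
((332.98052978515625, -446.1866455078125), (37.17819595336914, 170.6032257080078), 0.04477657750248909)
((391.0242614746094, -377.01495361328125), (231.30088806152344, 36.55286407470703), 89.77593231201172)
((390.8779602050781, -63.920867919921875), (52.852874755859375, 379.91485595703125), 0.22668299078941345)
((490.2601318359375, -190.62908935546875), (133.4457550048828, 612.6199340820312), 0.053297847509384155)
((592.2007446289062, -308.47113037109375), (57.23932647705078, 89.48895263671875), 0.014765399508178234)
((566.4586181640625, -211.68063354492188), (99.50873565673828, 89.90803527832031), 4.175510883331299)
((559.6920776367188, -119.1080322265625), (99.62356567382812, 90.16517639160156), 4.111790657043457)
((553.0064086914062, -26.827560424804688), (99.58287811279297, 90.19078063964844), 4.072790622711182)
((616.4671020507812, -182.5401611328125), (105.6951675415039, 546.9293823242188), 0.015028251335024834)
gate hinge,edge z73 [[ 629.9  -271.93   73.  ]
 [ 562.7  -366.09   73.  ]]
hub z60 [[ 566.53 -211.84   60.  ]] holes z20 [ 566.19 -212.41   20.  ]
```

Everything agrees: the bracket is about 1 mm from nest_ell, with yaw 0.073 against 0.072 and its size consistent with fully down, and the bushing is within 0.8 mm. The gate hinge is at (630, -272) and its edge at (563, -366), so it is open about 0.88 rad. I'll close the fingers, go to its outer side, and push it shut.

```bash
python3 to.py "(620,-381,140)" 0.0715
```

```text
20.9 [ 478.8 -184.9  203.9] psi 0.0724 shift cm [12.67 20.59  6.37] turn 0.0009 F [-0.8 -0.6 -0.3]
```

Call:
arm_command([
  [[2,3,0],0,1],
  [[4.5,7,0],0,1],
  [[7,11,0],0,1],
  [[9.5,15,0],0,1],
  [[12,19,1],0,1],
  [[12.7,20.6,4],0,1],
  [[12.7,20.6,6.4],0,1],
  [[12.7,20.6,6.4],0,1],
])

```text
t: 21.7
tcp_pos: [618.5, -380.8, 135.9]
orientation: [-3.136, -0.112, 0.008]
contact_force: [-1.4, 0.9, -0.1]
gripper_width: 0.4
```

```bash
python3 to.py "(620,-381,45)" 0.0715; python3 snap.py w16
```

```text
21.7 [ 618.5 -380.8  135.9] psi 0.0717 shift cm [0.19 0.07 9.09] turn 0.0002 F [-1.4  0.9 -0.1]
21.7 [ 618.5 -380.8  135.9] psi 0.0717 w 0.4
```

View pics/w16.png

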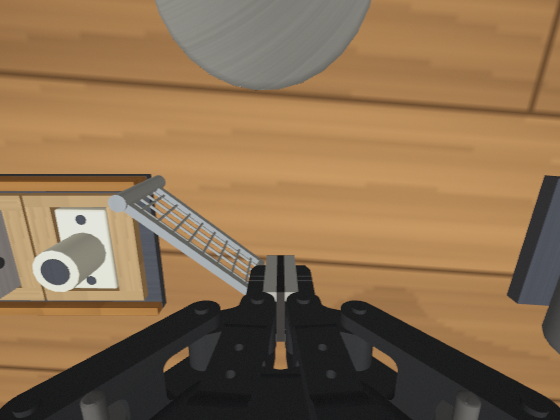

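The fingers are shut and on the outer side of the gate, with the panel to their left at (130-265, 190-290). I'll lower to z 52, just overlapping the panel's top.

Call:
arm_command([
  [[0.2,0.1,2],0,1],
  [[0.2,0.1,4.5],0,1],
  [[0.2,0.1,7],0,1],
  [[0.2,0.1,8.3],0,1],
  [[0.2,0.1,8.3],0,1],
  [[0.2,0.1,8.3],0,1],
  [[0.2,0.1,8.3],0,1],
  [[0.2,0.1,8.3],0,1],
])

```text
t: 22.55
tcp_pos: [622.8, -382.8, 58.6]
orientation: [3.139, 0.113, 0.002]
contact_force: [0.2, 0.9, -0.2]
gripper_width: -0.0
```

```bash
python3 - <<'E'
from h import *
o=robot.get_obs();R,_=cv2.Rodrigues(o['orientation']);print(o['tcp_pos'].round(1),o['contact_force'].round(1))
H=np.array([630,-272]);th=.0715
for a,s in((.88,50),(.88,35),(.88,24),(.8,20),(.7,20),(.6,20),(.5,20),(.4,20),(.3,20),(.2,20),(.1,20),(.05,20),(0,20)):
    q=np.pi+th+a;d=np.array([np.cos(q),np.sin(q)]);n=np.array([-np.sin(q),np.cos(q)])
    P=H+95*d+s*n;print(a,s,P.round(1),((R.T@(np.r_[P,52]-o['tcp_pos']))/10).round(2))
E
```

```text
[ 622.8 -382.8   58.6] [ 0.2  0.9 -0.2]
0.88 50 [ 615.6 -378.4] [-0.69 -0.49  0.66]
0.88 35 [ 603.4 -369.7] [-1.84 -1.45  0.65]
0.88 24 [ 594.4 -363.3] [-2.69 -2.15  0.65]
0.8 20 [ 584.2 -357.6] [-3.67 -2.79  0.65]
0.7 20 [ 575.8 -352.6] [-4.46 -3.35  0.65]
0.6 20 [ 568.1 -346.8] [-5.2  -3.99  0.65]
0.5 20 [ 560.9 -340.2] [-5.86 -4.69  0.65]
0.4 20 [ 554.5 -333. ] [-6.46 -5.46  0.64]
0.3 20 [ 548.7 -325.1] [-6.97 -6.28  0.64]
0.2 20 [ 543.8 -316.7] [-7.4  -7.15  0.64]
0.1 20 [ 539.8 -307.9] [-7.74 -8.06  0.64]
0.05 20 [ 538.1 -303.4] [-7.87 -8.53  0.64]
0 20 [ 536.7 -298.7] [-7.99 -9.    0.64]
```

Call:
arm_command([
  [[-0.7,-0.5,0.8],0,1],
  [[-1.8,-1.4,0.8],0,1],
  [[-2.7,-2.1,0.8],0,1],
  [[-3.7,-2.8,0.8],0,1],
  [[-4.5,-3.4,0.8],0,1],
  [[-5.2,-4,0.8],0,1],
  [[-5.9,-4.7,0.8],0,1],
  [[-6.4,-5.4,0.8],0,1],
])

```text
t: 23.35
tcp_pos: [554.1, -333.0, 49.5]
orientation: [3.139, 0.112, 0.0]
contact_force: [2.0, 0.2, 1.3]
gripper_width: 0.2
```

```bash
python3 snap.py w17;  python3 to.py "(536.7,-298.7,52)" 0.0715
```

```text
23.35 [ 554.1 -333.    49.5] psi 0.0715 w 0.2
23.4 [ 553.5 -331.7   49.4] psi 0.0722 shift cm [-1.44 -3.42 -0.26] turn 0.0007 F [ 1.4  0.6 -0.3]
```

View pics/w17.png

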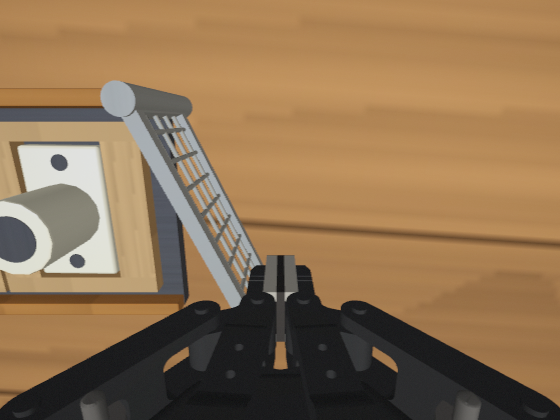

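The gate is following: its free edge is at the fingers near (245,300). On with the arc.

Call:
arm_command([
  [[-0.4,-0.6,0],0,1],
  [[-0.7,-1.2,0],0,1],
  [[-0.9,-1.7,0],0,1],
  [[-1.1,-2.2,0],0,1],
  [[-1.3,-2.7,0],0,1],
  [[-1.4,-3.1,0],0,1],
  [[-1.4,-3.4,0],0,1],
  [[-1.4,-3.4,0],0,1],
])

```text
t: 24.2
tcp_pos: [538.2, -299.8, 49.2]
orientation: [-3.139, -0.113, 0.0]
contact_force: [0.2, 0.1, -0.4]
gripper_width: -0.0
```

```bash
python3 snap.py w18;  python3 to.py "(536.7,-298.7,52)" 0.0715
```

```text
24.2 [ 538.2 -299.8   49.2] psi 0.0722 w -0.0
24.25 [ 538.2 -300.1   49.2] psi 0.072 shift cm [-0.14 -0.15 -0.28] turn 0.0005 F [0.8 0.1 0.2]
```

View pics/w18.png

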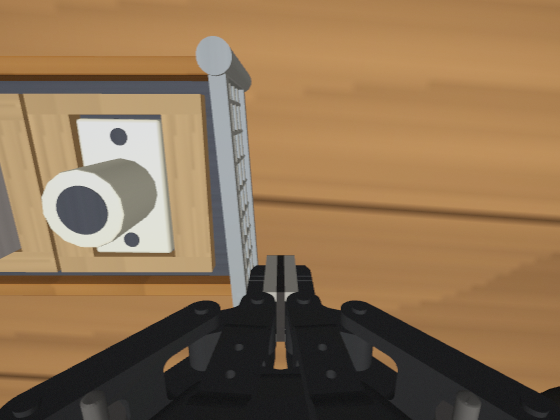

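Nearly shut. I'll measure the remaining angle from the top rail, along (222,80) to (239,285).

```bash
cat > gate.py <<'E'
from h import *
import sys
d=np.load(sys.argv[1]+'.npz');c={"camera_matrix":d['K'],"pose":d['T']}
P=plane(c,eval(sys.argv[2]),73);v=P[1]-P[0];print(P.round(1),'gate',(np.arctan2(v[1],v[0])%(2*np.pi))-np.pi-.0715)
E
python3 gate.py w18 "[(222,80),(239,285)]"
python3 -c "
import cv2
i=cv2.imread('pics/w18.png');cv2.imwrite('pics/w18c.png',cv2.resize(i[30:320,190:300],None,fx=2,fy=2))"
```

```text
[[ 621.8 -273.3   73. ]
 [ 542.1 -282.    73. ]] gate 0.03789397849523447
```

View pics/w18c.png

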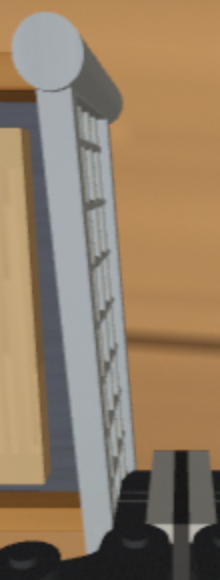

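About 0.04 rad is left. I'll push a few more mm, gently, until the stop is felt.

Call:
arm_command([
  [[0,-0.1,0],0,1],
  [[0,-0.2,0],0,1],
  [[0,-0.25,0],0,1],
  [[0,-0.3,0],0,1],
  [[0,-0.35,0],0,1],
  [[0,-0.4,0],0,1],
  [[0,-0.4,0],0,1],
  [[0,-0.4,0],0,1],
])

```text
t: 25.05
tcp_pos: [537.9, -296.3, 49.2]
orientation: [-3.139, -0.113, -0.0]
contact_force: [-0.7, 0.1, -0.7]
gripper_width: 0.1
```

```bash
python3 snap.py w19;  python3 to.py "(536.7,-298.7,52)" 0.0715
python3 -c "
import cv2
i=cv2.imread('pics/w19.png');cv2.imwrite('pics/w19c.png',cv2.resize(i[20:320,150:350],None,fx=2,fy=2))"
```

```text
25.05 [ 537.9 -296.3   49.2] psi 0.0718 w 0.1
25.1 [ 537.9 -296.2   49.2] psi 0.0719 shift cm [-0.14  0.24 -0.28] turn 0.0004 F [-0.2  0.8  0.3]
```

View pics/w19c.png

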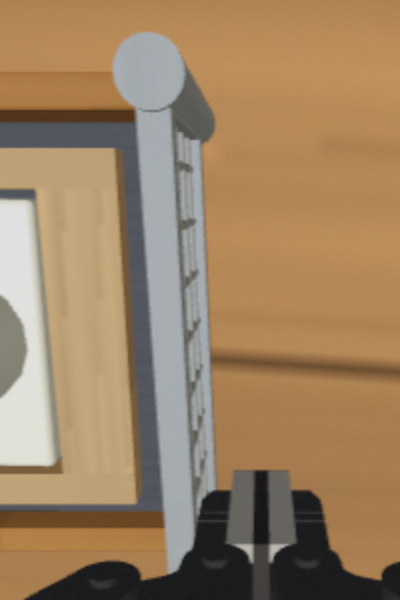

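```bash
python3 gate.py w19 "[(227.5,80),(238.5,270)]"
```

```text
[[ 621.7 -271.7   73. ]
 [ 548.8 -278.    73. ]] gate 0.015514372039062155
```

Call:
arm_command([
  [[0,-0.1,0],0,1],
  [[0,-0.15,0],0,1],
  [[0,-0.2,0],0,1],
  [[0,-0.25,0],0,1],
  [[0,-0.3,0],0,1],
  [[0,-0.3,0],0,1],
  [[0,-0.3,0],0,1],
  [[0,-0.3,0],0,1],
])

```text
t: 25.9
tcp_pos: [537.7, -294.2, 49.3]
orientation: [3.139, 0.112, 0.001]
contact_force: [0.5, -5.3, -1.1]
gripper_width: -0.1
```

The stop is felt (5 N). Backing straight off outwards, then up, and a final look.

Call:
arm_command([
  [[0,0.5,0],0,1],
  [[0,1.5,0],0,1],
  [[0,3,0],0,1],
  [[0,5,0],0,1],
  [[0,6,-1],0,1],
  [[0,6,-5],0,1],
  [[0,6,-10],0,1],
  [[0,6,-14],0,1],
])

```text
t: 26.7
tcp_pos: [541.9, -353.9, 192.5]
orientation: [3.139, 0.112, 0.002]
contact_force: [1.0, 0.1, 0.2]
gripper_width: -0.2
```

Call:
arm_command([
  [[-2,-2,-1],0,1],
  [[-5,-5,-2],0,1],
  [[-7,-8,-2],0,1],
  [[-7,-10,-2],0,1],
  [[-7,-10,-2],0,1],
  [[-7,-10,-2],0,1],
  [[-7,-10,-2],0,1],
  [[-7,-10,-2],0,1],
])

```text
t: 27.5
tcp_pos: [465.0, -259.3, 209.1]
orientation: [3.14, 0.111, -0.0]
contact_force: [-0.4, -1.1, -0.5]
gripper_width: -0.3
```

```bash
python3 snap.py w20; python3 - <<'E'
from h import *
cv2.imwrite('pics/top20.png',capture('top'))
cv2.imwrite('pics/side20.png',capture('side'))
E
```

```text
27.5 [ 465.  -259.3  209.1] psi 0.0708 w -0.3
```

View pics/w20.png

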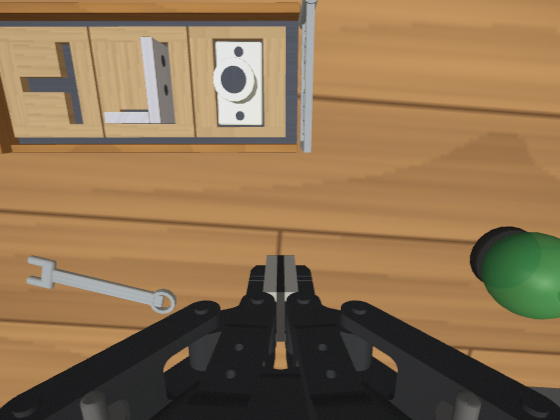

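View pics/top20.png

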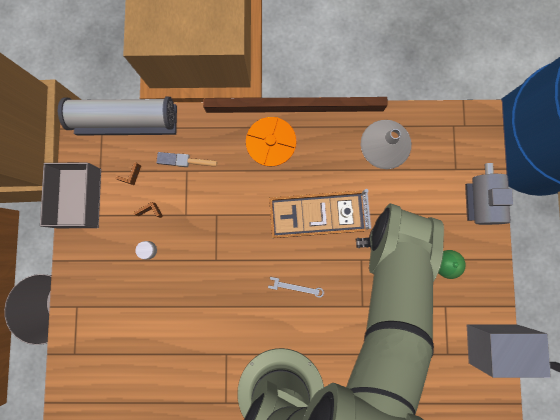

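The gate lies across the bay end at (302-314, 5-152), both parts are in their pockets, and the top view shows the bystanders unmoved. Last numbers:

```bash
python3 gate.py w20 "[(312,15),(307,140)]"; python3 brk.py w20 "(95,30,78,100)" 55|head -1; python3 - <<'E'
from h import *
d=np.load('w20.npz');c={"camera_matrix":d['K'],"pose":d['T']}
print('hub',plane(c,[(233.5,79)],60),'holes',plane(c,[(239,51.5),(240,115.5)],20).mean(0))
a=cv2.imread('pics/top0.png');b=cv2.imread('pics/top20.png')
for n,(x,y,w,h) in dict(tin=(130,235,30,30),brush=(150,145,72,28),spinner=(240,112,62,60)).items(): print(n,cv2.absdiff(a,b)[y:y+h,x:x+w].mean())
E
```

```text
[[ 615.5 -273.1   73. ]
 [ 521.2 -278.3   73. ]] gate -0.016961744131931952
((558.8602294921875, -118.70037841796875), (69.32974243164062, 50.48004913330078), 4.062385559082031)
hub [[ 566.61486019 -211.95310967   60.        ]] holes [ 566.19077935 -212.19006806   20.        ]
tin 1.9433333333333334
brush 1.8764880952380953
spinner 1.3241039426523298
```

```bash
python3 -c "
from bench import ticket;print(ticket.job_done())"
```

```text
the job is handed in; nothing more can be done
None
```

Both parts are in their matching pockets and the gate is shut. I handed the job in at about 28 s of the 67 s; no verdict is reported.

I placed the bushing in the rectangular pocket and the galvanized bracket in the L-shaped one, then pushed the gate against its stop until I felt about 5 N. The T pocket stays empty, and I left the brown look-alikes alone.

| Last check | Measured |
|---|---|
| Bushing | within about 0.8 mm of the rectangular pocket's middle |
| Bracket | about 1 mm from the L pocket's middle, yaw 0.071 against the plate's 0.072 rad, outline consistent with fully down |
| Gate | 0.00 ± 0.02 rad (image reading -0.017) |
| Arm | clear of everything, about 210 mm up |

- **Bystanders:** the tin, brush and spinner plate look unchanged in the before and after top views. The float I only judged by eye, and it looks unmoved.
- **Mended on the way:** the first grip on the bushing pressed the fingertips on its flange (11 N), so I regripped about 6 mm higher before lifting.

No check failed. The only disagreement was about 1 mm between camera readings.

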